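# Wind the run-down spring-return actuator

### The arm

A 6-joint arm with a two-finger parallel gripper is mounted at the origin on the work surface. World frame = base frame: x ahead of the robot, y to its left, z up, the work surface at z = 0. Lengths are in mm, angles in rad, forces in N, time in s.
With the tool pointing down it reaches from about 350 to 775 mm from the base axis. Payload 7.3 kg.
Tool frame: the origin (TCP) lies at the very end of the fingers, on their centre line; the grasp point (between the pads) lies grip_point_offset behind it (grip_point_offset is the distance from the TCP to the grasp point, in mm); x points along the fingers, z is the direction in which the jaws open and shut, and the axes are right-handed (so a half turn about x gives the same grasp; the last joint's range is limited). The gripper opens to 92 mm and grips with 3 to 60 N. Pads are 19 mm wide; open, the fingers measure 130 mm over their backs; the gripper's body (75 mm by 190 mm) begins 47 mm behind the grasp point.
Start: joints at [-1.366, 0.342, 1.524, -0, 1.275, -0.146], TCP at [180.439, -493.04, 205.041] pointing down, gripper open.
Joint ranges: [-2.53, 2.53], [-0.77, 2.02], [0.04, 2.7], [-1, 4.14], [0.28, 2.66], [-3.11, 3.11]. Speed limits (rad/s): [2.57, 2.57, 3.14, 3.14, 3.14, 3.14].

### API

Orientations are given as [roll, pitch, yaw] about the fixed x, y, z axes, in that order (R = Rz(yaw) Ry(pitch) Rx(roll)).
In Python, from plant import * gives the robot as it stands.
- The arm moves only by the tool send_rows, never from a script. Its argument "series" is text: rows parted by semicolons, each of 5 numbers parted by spaces: the gripper's target within -1 to 1 (fully open at 1, half-way at 0, shut at -1), then the shift along the tool's x, y, z in units of 30 mm (1.0 is 30 mm), then the turn about the tool's x in units of 5 degrees (1.0 is 5 degrees). A call has 1 to 8 rows; each row is the pose to reach, as a shift and turn from the pose commanded when the call began, along the tool's axes at that moment; what a row does not reach only later rows make up. A row lasts 1/8 s, in which the tool goes at most 62.5 mm and 10.7 degrees, less where a joint would pass 70% of its speed; a pose out of reach is approached as far as the arm can. A call with a gripper value outside its range is refused whole. The fingers move at their own pace and stop on an object; the grip force is fixed at half the most. Time passes only in rows, so rows that repeat a pose let the fingers close. It gives the time, the measured TCP pose, the force and the opening at its end, in the units of the state.
- get_obs(): the state, without advancing time (a new reading comes with each control period).
- capture(name): name is "scene" or "side" or "wrist"; returns a dict with "pixels" (384x512x3 uint8, red, green, blue), "mtx" (3x3 intrinsics, pixels), "R" (3x3) and "t" (3): a world point X has camera coordinates R X + t. Camera axes: x right, y down, z forward; pixel columns grow to the right and rows downward; lengths in mm; the calibration is good to about 2 mm. A picture is of the moment at which its call begins. There is no depth.
- close_job(): hands the job in, once; it reports no verdict.
Trained networks look in a picture, given as the dict that the camera call returned (one of the last four; its "shot" number tells which), for a name from the list of things; names that differ only in an ending like _2 or _b are one class to them, and where a whole thing is asked for, a point or a joint stands for the part that bears it (a point fixed in the world has none). Each returns a list of dicts, best first, with "score" (0 to 1); they miss things now and then, are a little off and sometimes report something else, mostly with a low value. They report only what shows in the picture. A call takes as long as a camera call.
- cut_out(picture, thing): "pixels" (384x512 bool, what is visible of it).
- place_of(picture, thing): "point" ([x, y, z] in mm, in world coordinates, good to about 4 mm: a listed point, or the origin of a listed thing).
The state is a dict: "time": time; "joint_positions": joint angles; "dq": joint speeds; "tau": joint torques, N m; "tool_pos": TCP position; "tcp_rot": TCP orientation; "contact_force": force on the tool from outside, world axes, zero at the start; "moment": the same for the moment, N m; "grip_width": finger opening in mm.
Only numpy, scipy, OpenCV 4.12 (cv2) and the standard library are available. Lean on these libraries where they do the work, as an engineer would, in place of code of your own. Each camera call takes 0.05 s, during which the arm holds its last target.

### The job

Of the two valve actuators on the bench, the spring-return one (with a flat wing key on top, not the round hand wheel) has run down. Wind its key clockwise seen from above, in as many part turns as it takes, letting go and taking hold again while its ratchet keeps what you have gained, until it comes up hard against its stop and is fully wound; then let go. Leave the other actuator's hand wheel and the loose things lying between the actuators and on their base plates as they are.

Things in the scene. Friction and masses are not known exactly. Their poses are not given: they have to be found in the camera images.
- spring_unit: the run-down actuator, fixed: grey base plate 240 x 156 x 10 mm (x -85 to 155), black housing 150 x 145 mm (x -70 to 80, y -70 to 75), top at 80 mm, round steel cylinder at its +x end. Origin at table level on the key's axis, z up. On the housing: ratchet wheel (76 mm across, top at 93 mm) under the wing key, a pawl beside it (-y side, to 93 mm), a grey terminal strip (+y side, to 89 mm)
- spring_key_grip (a point): where to grip its key: on the vertical spindle axis, 130 mm above the table. The key is an upright flat steel wing of two rounded ears, 62 mm long, 9 mm thick, from 108 to 146 mm above the table; x along its length, y across its thickness, z up. Under it only the 14 mm spindle stands above the ratchet wheel
- spring_key (a joint): winding of that key in rad, growing clockwise seen from above; starts anywhere from 0.2 to 2.2, hard stop at 6.72. The spring resists with 0.07 N m at 0, rising to 0.16 at the stop, plus slight drag; at the stop it rises at once. On release it springs back up to 0.4 rad to the last ratchet tooth passed (16 a turn, near 0.27 + 0.393 n; the last, at 6.55, is fully wound) and rests there; it cannot be turned back
- manual_unit: the other actuator, a manual one of the same housing and plate, with the same axes; instead of a key it has a round three-spoke hand wheel, 100 mm across, its rim 130 mm above the table; fixed
- manual_rim (a point): point on the rim of that hand wheel, 44 mm off its axis and 130 mm above the table; the wheel must stay as it is
- screwdriver: bystander: a screwdriver with a black handle, 170 mm long, lying between or just beyond the two actuators; origin under it
- fitting: bystander: an aluminium block fitting, 45 mm cube with a short steel stub on top (63 mm high), standing nearest the robot between the two actuators; origin under it
- blank: bystander: a small steel blanking disc, 44 mm across and 11 mm high, lying on the wing-key actuator's base plate; origin under it
- collar: bystander: an aluminium collar, 44 mm outside, 28 mm inside, 12 mm high, lying on the hand-wheel actuator's base plate; origin under it

How it is judged (in metres and radians):
At the end, for the whole second after the job is handed in: the wing key is fully wound: resting, released, on the last ratchet tooth before its stop (key joint above 6.38 rad) (value of joint spring_key above 6.38 rad and velocity of joint spring_key between -0.05 and 0.05 rad/s); the robot touches nothing.
It fails at once if the other actuator's hand wheel is turned (its rim moved by more than 8 mm) (distance of manual_rim from where it was at the start of the episode above 0.008 m).
It fails at once if a loose thing between the actuators or on their base plates is moved by more than 25 mm (distance of any of screwdriver, fitting, blank, collar from where it was at the start of the episode above 0.025 m).
It also fails if it takes over 69 s, if anything falls off the work surface, if the arm or the gripper's body presses on something with over 40 N, if the wrist force passes 120 N, or if a joint passes its speed limit or range.

## Working session

There is one attempt and no reset: what is moved stays moved. The work goes in short steps, Python scripts to look and compute and a tool call to move; the robot and the scene stay as the last step left them, time stands still between calls to the robot, and variables do not carry over. Pictures are saved under pics/ and viewed, and the job is handed in when it is done.

Besides the shell and the picture viewer there is one more tool, called after "Request:" as a command line: name --argument value ..., lists and objects as JSON in quotes. send_rows: Moves the arm, as the interface text tells. Its arguments: {"type":"object","properties":{"series":{"type":"string"}},"required":["series"]}

```bash
mkdir -p pics; ls; python3 - <<'E'
from plant import *
import cv2
o=get_obs()
print({k:o[k] for k in o})
for n in("scene","side"):
    p=capture(n); cv2.imwrite(f"pics/{n}0.png",p["pixels"][:,:,::-1])
    for t in["spring_unit","spring_key_grip","manual_unit","manual_rim","fitting","screwdriver","blank","collar"]:
        print(n,t,[(r["point"],r["score"]) for r in place_of(p,t)][:2])
E
```

```text
pics
{'time': 0.0, 'joint_positions': array([-1.36601590e+00,  3.42706925e-01,  1.52497921e+00,  2.14519245e-05,
        1.27541461e+00, -1.45997787e-01]), 'dq': array([ 0.00099843, -0.00134894,  0.00161624, -0.00062938,  0.00194803,
        0.00025955]), 'tau': array([ 1.96062079e-03, -4.31241846e+01, -2.44218868e+01,  7.18629034e-02,
        5.58485300e-02, -1.37355751e-04]), 'tool_pos': array([ 180.34608294, -492.5980881 ,  204.36638674]), 'tcp_rot': array([2.98199353, 1.56928809, 1.76196916]), 'contact_force': array([-0.00204542,  0.17517048, -0.08642981]), 'moment': array([-0.05902842, -0.03259361, -0.01805996]), 'grip_width': 91.62458649649865}
scene spring_unit [([493.9, 200.8, 0.8], 0.76)]
scene spring_key_grip [([497.8, 201.6, 127.5], 0.75)]
scene manual_unit [([521.8, -202.5, -3.1], 0.77)]
scene manual_rim [([489.1, -229.3, 127.3], 0.82)]
scene fitting [([354.9, 6.3, 1.2], 0.65)]
scene screwdriver [([700.3, -0.3, -3.3], 0.81)]
scene blank [([604.4, 287.7, 10.1], 0.4)]
scene collar [([661.5, -218.7, 9.7], 0.8)]
side spring_unit [([494.4, 199.3, 2.2], 0.82)]
side spring_key_grip [([494.9, 200.3, 131.3], 0.62)]
side manual_unit [([525.9, -200.2, -2.7], 0.94)]
side manual_rim [([484.4, -228.9, 126.6], 0.89)]
side fitting [([352.4, 5.5, 0.0], 0.6)]
side screwdriver [([700.5, 1.3, -0.3], 0.67)]
side blank [([600.3, 285.3, 11.5], 0.64), ([351.8, 5.4, 1.0], 0.32)]
side collar []
```

View pics/scene0.png

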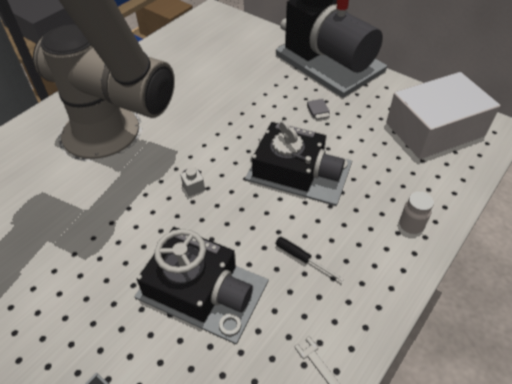

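View pics/side0.png

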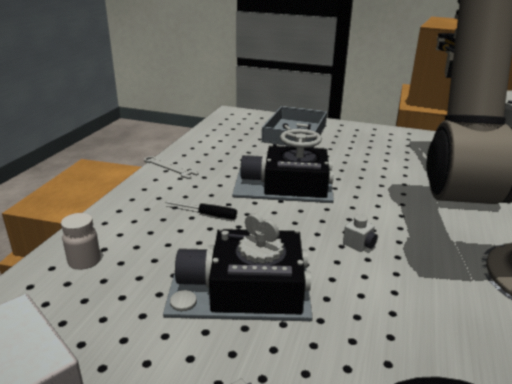

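```bash
cat > h.py <<'E'
from plant import *
import numpy as np, cv2
from scipy.spatial.transform import Rotation as Ro
def Rt(o): return Ro.from_euler('xyz',o["tcp_rot"]).as_matrix()
def rows(target,o=None):
    o=o or get_obs(); return Rt(o).T@(np.array(target)-o["tool_pos"])/30
def st():
    o=get_obs(); R=Rt(o); print("t",round(o["time"],2),"q",o["joint_positions"].round(3),"tcp",o["tool_pos"].round(1),"F",o["contact_force"].round(1),"M",o["moment"].round(2),"w",round(o["grip_width"],1)); print("R\n",R.round(3),"jaw yaw deg",np.degrees(np.arctan2(R[1,2],R[0,2])).round(1)); return o
E
python3 - <<'E'
from h import *
o=st()
import plant; print([n for n in dir(plant) if not n.startswith('_')])
try: print(grip_point_offset)
except Exception as e: print(e)
print(rows([410,-100,270]),rows([480,200,270]))
p=capture("scene"); cv2.imwrite("pics/crop.png",cv2.resize(p["pixels"][105:195,240:355,::-1],None,fx=6,fy=6,interpolation=cv2.INTER_CUBIC))
for t in["spring_key","spring_key_grip"]:
    for r in cut_out(p,t)[:2]:
        m=r["pixels"]; ys,xs=np.nonzero(m); print(t,r["score"],m.sum(),xs.min(),xs.max(),ys.min(),ys.max())
E
```

```text
t 0.9 q [-1.366  0.342  1.524 -0.     1.275 -0.146] tcp [ 180.4 -493.   205.1] F [-0.2  0.1  0.1] M [-0.02 -0.04  0.04] w 92.0
R
 [[ 0.     0.939  0.344]
 [-0.     0.344 -0.939]
 [-1.    -0.     0.   ]] jaw yaw deg -69.9
['Unreachable', 'capture', 'close_job', 'cut_out', 'get_obs', 'grip_point_offset', 'place_of']
18.8
[-2.16590355 11.68807407 -9.67333958] [ -2.16686659  17.31579054 -18.2624752 ]
spring_key 0.8 672 273 302 121 155
spring_key_grip 0.94 697 273 302 121 155
```

View pics/crop.png

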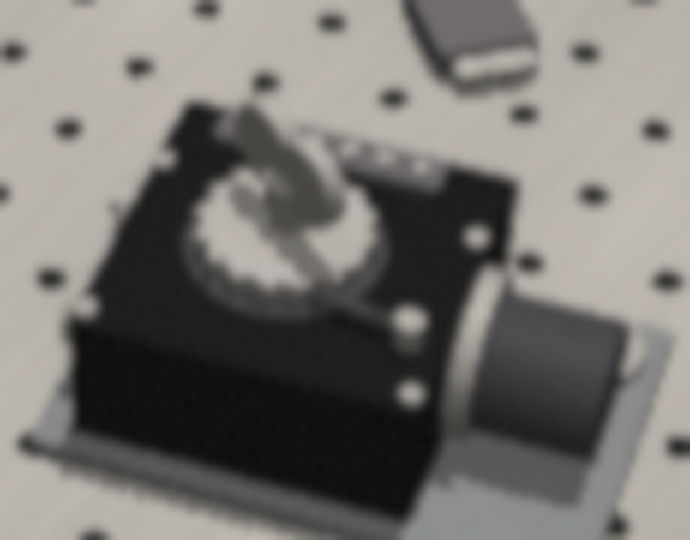

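Request:
send_rows --series "1 -2.2 0 0 0; 1 -2.2 11.7 -9.7 0; 1 -2.2 11.7 -9.7 0; 1 -2.2 11.7 -9.7 0; 1 -2.2 11.7 -9.7 0; 1 -2.2 11.7 -9.7 0; 1 -2.2 11.7 -9.7 0; 1 -2.2 11.7 -9.7 0"

```text
time: 2.05
tool_pos: [401.5, -113.3, 271.2]
tcp_rot: [0.626, 1.57, -0.595]
contact_force: [0.9, -0.8, 0.6]
grip_width: 91.4
```

```bash
python3 - <<'E'
from h import *
st();print(rows([480,200,270]))
E
```

```text
t 2.05 q [-0.459  0.09   1.668 -0.     1.383  0.761] tcp [ 401.5 -113.3  271.2] F [ 0.9 -0.8  0.6] M [-0.03 -0.05 -0.05] w 91.4
R
 [[ 0.001  0.939  0.343]
 [-0.001  0.343 -0.939]
 [-1.     0.001  0.001]] jaw yaw deg -69.9
[ 0.03606854  6.04279965 -8.90878681]
```

Request:
send_rows --series "1 0 5.6 -8.6 0; 1 0 5.6 -8.6 0; 1 0 5.6 -8.6 0; 1 0 5.6 -8.6 0; 1 0 5.6 -8.6 0; 1 0 5.6 -8.6 0; 1 0 5.6 -8.6 0; 1 0 5.6 -8.6 0"

```text
time: 3.05
tool_pos: [469.8, 183.7, 271.0]
tcp_rot: [-0.171, 1.57, -1.392]
contact_force: [0.6, 0.2, -0.2]
grip_width: 92.0
```

```bash
python3 - <<'E'
from h import *
st()
p=capture("wrist"); cv2.imwrite("pics/w1.png",p["pixels"][:,:,::-1])
print(place_of(p,"spring_key_grip"),place_of(p,"spring_unit"))
print("cam", (-p["R"].T@p["t"]).round(0), p["R"].round(2).tolist())
E
```

```text
t 3.05 q [ 0.221  0.26   1.458 -0.     1.424  1.443] tcp [469.8 183.7 271. ] F [ 0.6  0.2 -0.2] M [-0.01 -0.01  0.01] w 92.0
R
 [[ 0.     0.94   0.342]
 [-0.     0.342 -0.94 ]
 [-1.    -0.     0.   ]] jaw yaw deg -70.0
[{'point': [500.3, 206.6, 129.2], 'score': 0.96}] [{'point': [497.9, 200.2, 1.0], 'score': 0.93}]
cam [533. 206. 451.] [[0.34, -0.94, -0.0], [-0.91, -0.33, 0.25], [-0.24, -0.09, -0.97]]
```

View pics/w1.png

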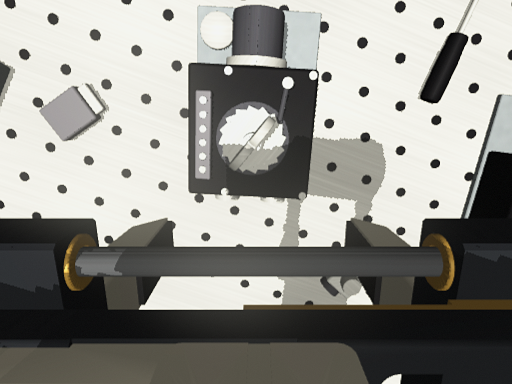

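```bash
cat >> h.py <<'E'
def ray(p,uv,z):
    c=-p["R"].T@p["t"]; d=p["R"].T@np.linalg.inv(p["mtx"])@np.array([uv[0],uv[1],1.]); return c+d*(z-c[2])/d[2]
def keyfit(name):
    p=capture("wrist"); o=get_obs()
    r=cut_out(p,"spring_key_grip")
    if not r: print("no cut"); r=[None]
    img=p["pixels"][:,:,::-1].copy()
    if r[0]:
        m=r[0]["pixels"].astype(np.uint8); print("score",r[0]["score"],m.sum())
        (cx,cy),(w,h),a=cv2.minAreaRect(cv2.findNonZero(m)); print("rect",cx,cy,w,h,a)
        ys,xs=np.nonzero(m)
        P=np.array([ray(p,(x,y),130)[:2] for x,y in zip(xs,ys)]); c=P.mean(0); ev,V=np.linalg.eigh(np.cov((P-c).T)); v=V[:,1]
        print("centroid",c.round(1),"key yaw deg",np.degrees(np.arctan2(v[1],v[0])).round(1),"sd",np.sqrt(ev).round(1))
    x0,y0=r[0] and (int(cx),int(cy)) or (255,140)
    y1=max(0,y0-60);x1=max(0,x0-70)
    cr=img[y1:y0+60,x1:x0+70]
    if r[0]:
        cn,_=cv2.findContours(m,cv2.RETR_EXTERNAL,cv2.CHAIN_APPROX_NONE); im2=img.copy(); cv2.drawContours(im2,cn,-1,(0,0,255),1); cr=np.hstack([cr,im2[y1:y0+60,x1:x0+70]])
    cv2.imwrite(name,cv2.resize(cr,None,fx=2.8,fy=2.8,interpolation=cv2.INTER_CUBIC)); print("crop origin",x1,y1)
    return p
E
python3 - <<'E'
from h import *
p=keyfit("pics/k1.png")
# project axis
for z in (108,130,146):
    q=p["mtx"]@(p["R"]@np.array([498,202,z])+p["t"]); print(z,q[:2]/q[2])
E
```

```text
score 0.61 3162
rect 251.63525390625 138.51229858398438 62.92233657836914 64.4614486694336 5.194429397583008
centroid [501.1 202.4] key yaw deg 172.0 sd [15.7 16. ]
crop origin 181 78
108 [251.35512828 140.06009413]
130 [250.85445155 142.28980277]
146 [250.44622796 144.1077815 ]
```

View pics/k1.png

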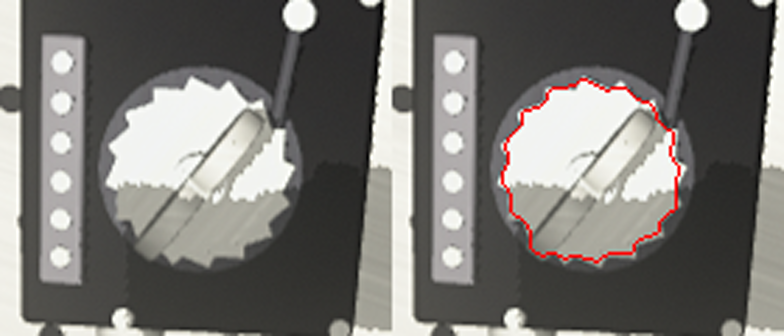

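```bash
python3 - <<'E'
from h import *
p=capture("wrist")
a,b=ray(p,(273,119),130),ray(p,(233,165.5),130); print(a,b,(a+b)/2,np.degrees(np.arctan2(*(a-b)[1::-1])),np.linalg.norm(a-b))
print(ray(p,(251.6,138.5),93))
E
```

```text
[526.9565465  189.52874109 130.        ] [469.51373436 211.53840705 130.        ] [498.23514043 200.53357407 130.        ] -20.964727972853456 61.515055571105016
[498.15977537 202.48004103  93.        ]
```

Request:
send_rows --series "1 0 1.1 -0.2 -2; 1 0 1.1 -0.2 -4; 1 0 1.1 -0.2 -6; 1 0 1.1 -0.2 -8; 1 0 1.1 -0.2 -10; 1 0 1.1 -0.2 -12; 1 0 1.1 -0.2 -14; 1 0 1.1 -0.2 -14"

```text
time: 4.35
tool_pos: [498.8, 201.7, 270.9]
tcp_rot: [-0.724, 1.571, -0.724]
contact_force: [0.2, -0.0, 0.4]
grip_width: 91.7
```

Request:
send_rows --series "1 0 0 0 -2; 1 0 0 0 -4; 1 0 0 0 -6; 1 0 0 0 -8; 1 0 0 0 -10; 1 0 0 0 -12; 1 0 0 0 -13.8; 1 0 0 0 -13.8"

```text
time: 5.35
tool_pos: [498.8, 201.8, 270.9]
tcp_rot: [-1.986, 1.571, -0.784]
contact_force: [-0.5, 0.3, 0.3]
grip_width: 91.9
```

```bash
python3 - <<'E'
from h import *
st(); p=keyfit("pics/k2.png"); cv2.imwrite("pics/w2.png",p["pixels"][:,:,::-1])
print(place_of(p,"spring_key_grip"),rows([498,201.5,111]))
E
```

```text
t 5.35 q [ 0.242  0.325  1.367 -0.     1.45  -0.959] tcp [498.8 201.8 270.9] F [-0.5  0.3  0.3] M [ 0.11 -0.08 -0.  ] w 91.9
R
 [[ 0.    -0.932  0.361]
 [-0.     0.361  0.932]
 [-1.    -0.    -0.   ]] jaw yaw deg 68.8
score 0.66 3122
rect 257.3240661621094 163.76123046875 64.31970977783203 63.51466369628906 53.61564636230469
centroid [489.5 203.7] key yaw deg 163.1 sd [15.9 16.7]
crop origin 187 103
[{'point': [495.8, 207.2, 129.3], 'score': 0.67}, {'point': [698.8, -1.9, 2.0], 'score': 0.27}] [ 5.32908783  0.02113774 -0.02127422]
```

View pics/w2.png

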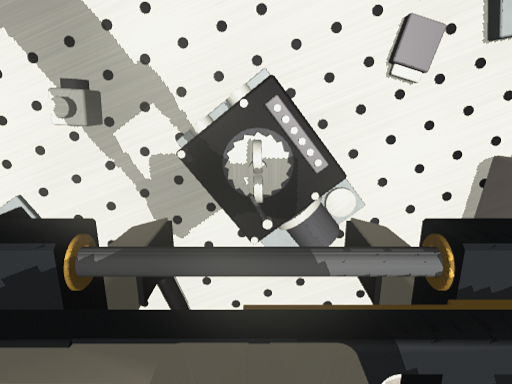

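View pics/k2.png

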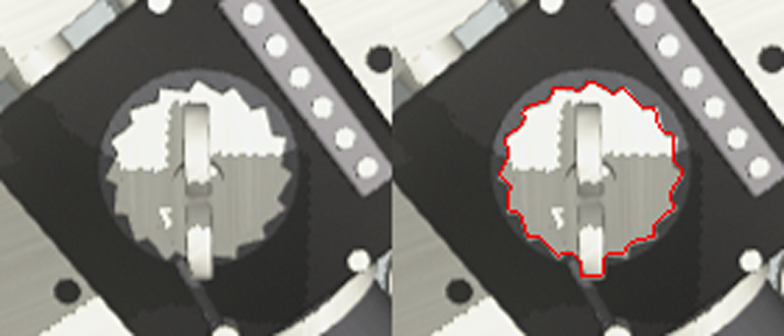

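Request:
send_rows --series "1 1.8 0 0 0; 1 3.6 0 0 0; 1 4.8 0 0 0; 1 5.3 0 0 0; 1 5.3 0 0 0; -1 5.3 0 0 0; -1 5.3 0 0 0; -1 5.3 0 0 0"

```text
time: 6.5
tool_pos: [499.2, 202.0, 112.7]
tcp_rot: [-1.026, 1.569, 0.18]
contact_force: [0.4, -0.7, -0.3]
grip_width: 66.4
```

Request:
send_rows --series "-1 0 0 0 0; -1 0 0 0 0; -1 0 0 0 0"

```text
time: 6.88
tool_pos: [498.8, 201.9, 111.9]
tcp_rot: [-2.401, 1.571, -1.195]
contact_force: [-0.5, -0.4, -0.0]
grip_width: 36.3
```

```bash
python3 - <<'E'
from h import *
st()
E
```

```text
t 6.88 q [ 0.242  0.458  1.621 -0.     1.063 -0.964] tcp [498.8 201.9 111.9] F [-0.5 -0.4 -0. ] M [ 0.05 -0.11  0.01] w 36.3
R
 [[ 0.    -0.934  0.357]
 [-0.     0.357  0.934]
 [-1.    -0.    -0.   ]] jaw yaw deg 69.1
```

Request:
send_rows --series "-1 0 0 0 0; -1 0 0 0 0; -1 0 0 0 0; -1 0 0 0 0; -1 0 0 0 0"

```text
time: 7.5
tool_pos: [498.3, 200.7, 111.8]
tcp_rot: [2.968, 1.568, -2.109]
contact_force: [-1.0, -4.3, 1.8]
grip_width: 8.8
```

```bash
python3 - <<'E'
from h import *
st()
E
```

```text
t 7.5 q [ 0.241  0.457  1.622 -0.002  1.064 -0.964] tcp [498.3 200.7 111.8] F [-1.  -4.3  1.8] M [-0.74  0.12  0.05] w 8.8
R
 [[-0.001 -0.934  0.357]
 [-0.002  0.357  0.934]
 [-1.     0.    -0.003]] jaw yaw deg 69.1
```

Request:
send_rows --series "-1 0 0 -0.05 0.5; -1 0 0 -0.05 2; -1 0 0 -0.05 3.5; -1 0 0 -0.05 5; -1 0 0 -0.05 6.5; -1 0 0 -0.05 8; -1 0 0 -0.05 9; -1 0 0 -0.05 9"

```text
time: 8.5
tool_pos: [497.2, 199.5, 111.8]
tcp_rot: [-2.879, 1.568, -2.459]
contact_force: [-2.2, -3.7, 2.8]
grip_width: 8.8
```

```bash
python3 - <<'E'
from h import *
st()
E
```

```text
t 8.5 q [ 0.239  0.456  1.625 -0.002  1.063 -0.18 ] tcp [497.2 199.5 111.8] F [-2.2 -3.7  2.8] M [-0.67  0.45  0.1 ] w 8.8
R
 [[-0.002 -0.408  0.913]
 [-0.002  0.913  0.408]
 [-1.    -0.001 -0.003]] jaw yaw deg 24.1
```

Request:
send_rows --series "-1 0 -0.02 -0.04 1.5; -1 0 -0.02 -0.04 3; -1 0 -0.02 -0.04 4.5; -1 0 -0.02 -0.04 6; -1 0 -0.02 -0.04 7.5; -1 0 -0.02 -0.04 9; -1 0 -0.02 -0.04 10; -1 0 -0.02 -0.04 10"

```text
time: 9.5
tool_pos: [495.4, 199.5, 111.7]
tcp_rot: [-2.572, 1.567, -3.025]
contact_force: [-6.0, 0.4, 3.9]
grip_width: 8.5
```

```bash
python3 - <<'E'
from h import *
st()
E
```

```text
t 9.5 q [2.390e-01 4.530e-01 1.629e+00 1.000e-03 1.063e+00 6.910e-01] tcp [495.4 199.5 111.7] F [-6.   0.4  3.9] M [-0.01  0.98  0.1 ] w 8.5
R
 [[-0.004  0.437  0.899]
 [-0.     0.899 -0.437]
 [-1.    -0.002 -0.003]] jaw yaw deg -25.9
```

Request:
send_rows --series "-1 0 -0.03 -0.06 1.5; -1 0 -0.03 -0.06 3; -1 0 -0.03 -0.06 4.5; -1 0 -0.03 -0.06 6; -1 0 -0.03 -0.06 7.5; -1 0 -0.03 -0.06 9; -1 0 -0.03 -0.06 10; -1 0 -0.03 -0.06 10"

```text
time: 10.5
tool_pos: [494.3, 200.8, 111.8]
tcp_rot: [-2.617, 1.568, 2.341]
contact_force: [-2.6, 4.3, 0.9]
grip_width: 8.6
```

```bash
python3 - <<'E'
from h import *
st()
E
```

```text
t 10.5 q [0.241 0.451 1.633 0.003 1.059 1.565] tcp [494.3 200.8 111.8] F [-2.6  4.3  0.9] M [0.96 0.59 0.12] w 8.6
R
 [[-0.002  0.97   0.243]
 [ 0.002  0.243 -0.97 ]
 [-1.    -0.001 -0.002]] jaw yaw deg -75.9
```

Request:
send_rows --series "-1 0 0 -0.04 1.5; -1 0 0 -0.04 3; -1 0 0 -0.04 4.5; -1 0 0 -0.04 6; -1 0 0 -0.04 7.5; -1 0 0 -0.04 8; -1 0 0 -0.04 8"

```text
time: 11.38
tool_pos: [494.4, 202.2, 111.8]
tcp_rot: [-2.291, 1.568, 1.969]
contact_force: [-1.7, 7.5, -0.4]
grip_width: 8.8
```

```bash
python3 - <<'E'
from h import *
st()
E
```

```text
t 11.38 q [0.243 0.451 1.633 0.003 1.058 2.265] tcp [494.4 202.2 111.8] F [-1.7  7.5 -0.4] M [1.22 0.33 0.14] w 8.8
R
 [[-0.001  0.899 -0.437]
 [ 0.002 -0.437 -0.899]
 [-1.    -0.002 -0.002]] jaw yaw deg -115.9
```

Request:
send_rows --series "-1 0 -0.01 -0.04 1.5; -1 0 -0.02 -0.06 3; -1 0 -0.03 -0.08 4.5; -1 0 -0.03 -0.08 6; -1 0 -0.03 -0.09 7.5; -1 0 -0.03 -0.09 8.2; -1 0 -0.03 -0.09 8.2"

```text
time: 12.25
tool_pos: [495.5, 203.3, 111.8]
tcp_rot: [0.898, 1.571, -1.84]
contact_force: [-0.2, -1.2, -0.8]
grip_width: 8.5
```

```bash
python3 - <<'E'
from h import *
st()
E
```

```text
t 12.25 q [ 0.246  0.454  1.628 -0.     1.06   2.984] tcp [495.5 203.3 111.8] F [-0.2 -1.2 -0.8] M [ 0.09 -0.07  0.1 ] w 8.5
R
 [[-0.     0.393 -0.92 ]
 [-0.    -0.92  -0.393]
 [-1.     0.     0.   ]] jaw yaw deg -156.9
```

Request:
send_rows --series "1 0 0 0 0; 1 0 0 0 0; 1 0 0 0 0; 1 -1 0.07 0 -0; 1 -3 0.07 0 -1; 1 -5 0.07 0 -3; 1 -5 0.07 0 -5; 1 -5 0.07 0 -7"

```text
time: 13.25
tool_pos: [496.5, 201.6, 262.8]
tcp_rot: [2.358, 1.569, 0.236]
contact_force: [-0.1, -1.0, -1.6]
grip_width: 83.8
```

Request:
send_rows --series "1 0 0 0 -2; 1 0 0 0 -4; 1 0 0 0 -6; 1 0 0 0 -8; 1 0 0 0 -10; 1 0 0 0 -12; 1 0 0 0 -14; 1 0 0 0 -16"

```text
time: 14.25
tool_pos: [496.3, 201.5, 261.8]
tcp_rot: [-1.298, 1.571, -2.024]
contact_force: [-0.5, 0.8, -0.2]
grip_width: 91.5
```

Request:
send_rows --series "1 0 0 0 -2; 1 0 0 0 -4; 1 0 0 0 -6; 1 0 0 0 -8; 1 0 0 0 -10; 1 0 0 0 -12; 1 0 0 0 -13; 1 0 0 0 -13"

```text
time: 15.25
tool_pos: [496.3, 201.5, 261.8]
tcp_rot: [-2.47, 1.571, -2.068]
contact_force: [0.7, -0.9, 0.3]
grip_width: 91.9
```

```bash
python3 - <<'E'
from h import *
st(); p=keyfit("pics/k3.png"); cv2.imwrite("pics/w3.png",p["pixels"][:,:,::-1])
print(rows([496.3,201.4,111]))
E
```

```text
t 15.25 q [ 0.243  0.324  1.392 -0.     1.425 -0.16 ] tcp [496.3 201.5 261.8] F [ 0.7 -0.9  0.3] M [-0.05 -0.13 -0.02] w 91.9
R
 [[-0.    -0.392  0.92 ]
 [-0.     0.92   0.392]
 [-1.    -0.    -0.   ]] jaw yaw deg 23.1
score 0.63 3278
rect 258.4295654296875 167.10067749023438 65.37471008300781 65.37471008300781 34.99202346801758
centroid [493.4 208.4] key yaw deg 118.4 sd [15.9 16.7]
crop origin 188 107
[ 5.02794343e+00 -2.86485231e-03 -2.50197917e-04]
```

View pics/k3.png

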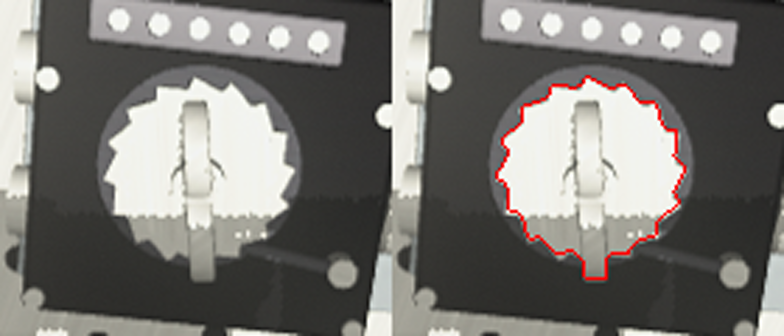

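Request:
send_rows --series "1 1.8 0 0 0; 1 3.5 0 0 0; 0 4.6 0 0 0; -1 5 0 0 0; -1 5 0 0 0; -1 5 0 0 0; -1 5 0 0 0; -1 5 0 0 0"

```text
time: 16.35
tool_pos: [496.7, 201.6, 112.6]
tcp_rot: [-0.21, 1.569, 0.194]
contact_force: [0.3, 0.5, -0.2]
grip_width: 36.1
```

Request:
send_rows --series "-1 0 0 0 0; -1 0 0 0 0; -1 0 0 0 0; -1 0 0 0 0; -1 0 0 0 0; -1 0 0 0 0; -1 0 0 0 0"

```text
time: 17.23
tool_pos: [496.3, 201.5, 111.8]
tcp_rot: [-1.833, 1.571, -1.429]
contact_force: [0.6, 0.6, -0.1]
grip_width: 9.0
```

Request:
send_rows --series "-1 0 0 0 1; -1 0 0 0 2; -1 0 0 0 3; -1 0 0 0 4; -1 0 0 0 5; -1 0 0 0 6; -1 0 0 0 6"

```text
time: 18.1
tool_pos: [496.3, 201.5, 111.8]
tcp_rot: [-1.168, 1.571, -1.288]
contact_force: [-1.2, -0.0, 0.9]
grip_width: 8.9
```

```bash
python3 - <<'E'
from h import *
st()
E
```

```text
t 18.1 q [ 0.243  0.454  1.628 -0.     1.06   0.362] tcp [496.3 201.5 111.8] F [-1.2 -0.   0.9] M [-0.03 -0.1   0.11] w 8.9
R
 [[ 0.     0.119  0.993]
 [-0.     0.993 -0.119]
 [-1.    -0.     0.   ]] jaw yaw deg -6.9
```

Well centred now. I'll continue in ~22° steps, watching the moment.

Request:
send_rows --series "-1 0 0 0 1; -1 0 0 0 2; -1 0 0 0 3; -1 0 0 0 4; -1 0 0 0 4.4; -1 0 0 0 4.4"

```text
time: 18.85
tool_pos: [496.4, 201.5, 111.9]
tcp_rot: [0.088, 1.571, -0.415]
contact_force: [0.4, -0.5, -0.5]
grip_width: 8.6
```

```bash
python3 - <<'E'
from h import *
o=st(); print(o["tau"][5])
E
```

```text
t 18.85 q [ 0.243  0.454  1.628 -0.     1.06   0.745] tcp [496.4 201.5 111.9] F [ 0.4 -0.5 -0.5] M [-0.09 -0.11  0.14] w 8.6
R
 [[ 0.     0.482  0.876]
 [-0.     0.876 -0.482]
 [-1.     0.     0.   ]] jaw yaw deg -28.8
0.32358745113015175
```

Request:
send_rows --series "-1 0 0 0 1; -1 0 0 0 2; -1 0 0 0 3; -1 0 0 0 4; -1 0 0 0 4.4; -1 0 0 0 4.4"

```text
time: 19.6
tool_pos: [496.4, 201.4, 111.8]
tcp_rot: [-0.285, 1.571, -1.171]
contact_force: [1.0, -0.2, -0.8]
grip_width: 8.8
```

```bash
python3 - <<'E'
from h import *
o=st(); print(o["tau"][5])
E
```

```text
t 19.6 q [ 0.243  0.454  1.628 -0.     1.06   1.129] tcp [496.4 201.4 111.8] F [ 1.  -0.2 -0.8] M [-0.1  -0.1   0.18] w 8.8
R
 [[ 0.     0.775  0.632]
 [-0.     0.632 -0.775]
 [-1.    -0.     0.   ]] jaw yaw deg -50.8
0.3348135855048895
```

Request:
send_rows --series "-1 0 0 0 1; -1 0 0 0 2; -1 0 0 0 3; -1 0 0 0 4; -1 0 0 0 4.4; -1 0 0 0 4.4"

```text
time: 20.35
tool_pos: [496.4, 201.5, 111.9]
tcp_rot: [0.701, 1.571, -0.57]
contact_force: [0.2, -1.8, -0.5]
grip_width: 8.8
```

```bash
python3 - <<'E'
from h import *
o=st(); print(o["tau"][5])
E
```

```text
t 20.35 q [ 0.243  0.454  1.628 -0.     1.059  1.513] tcp [496.4 201.5 111.9] F [ 0.2 -1.8 -0.5] M [-0.09 -0.19  0.15] w 8.8
R
 [[ 0.     0.955  0.296]
 [-0.     0.296 -0.955]
 [-1.     0.     0.   ]] jaw yaw deg -72.8
0.3382845036685467
```

Request:
send_rows --series "-1 0 0 0 1; -1 0 0 0 2; -1 0 0 0 3; -1 0 0 0 4; -1 0 0 0 4.4; -1 0 0 0 4.4"

```text
time: 21.1
tool_pos: [496.4, 201.4, 111.9]
tcp_rot: [0.745, 1.571, -0.91]
contact_force: [0.6, -1.7, -0.6]
grip_width: 8.7
```

```bash
python3 - <<'E'
from h import *
o=st(); print(o["tau"][5])
E
```

```text
t 21.1 q [ 0.243  0.454  1.628 -0.     1.06   1.897] tcp [496.4 201.4 111.9] F [ 0.6 -1.7 -0.6] M [-0.17 -0.19  0.2 ] w 8.7
R
 [[ 0.     0.996 -0.084]
 [-0.    -0.084 -0.996]
 [-1.     0.     0.   ]] jaw yaw deg -94.8
0.3437856584787369
```

Request:
send_rows --series "-1 0 0 0 1; -1 0 0 0 2; -1 0 0 0 2.6; -1 0 0 0 2.6"

```text
time: 21.6
tool_pos: [496.4, 201.4, 111.9]
tcp_rot: [0.731, 1.57, -1.149]
contact_force: [1.1, -1.3, 0.4]
grip_width: 10.4
```

```bash
python3 - <<'E'
from h import *
o=st(); print(o["tau"][5])
E
```

```text
t 21.6 q [ 2.430e-01  4.540e-01  1.628e+00 -1.000e-03  1.060e+00  2.123e+00] tcp [496.4 201.4 111.9] F [ 1.1 -1.3  0.4] M [-0.17 -0.12  0.79] w 10.4
R
 [[ 0.     0.952 -0.305]
 [-0.001 -0.305 -0.952]
 [-1.     0.     0.   ]] jaw yaw deg -107.7
1.0675566270947456
```

Request:
send_rows --series "1 0 0 0 0; 1 0 0 0 0; 1 0 0 0 0; 1 0 0 0 0; 1 -1 0 0 0; 1 -3 0 0 0; 1 -5 0 0 0; 1 -5 0 0 0"

```text
time: 22.6
tool_pos: [498.6, 202.2, 267.1]
tcp_rot: [2.132, 1.56, 0.249]
contact_force: [0.8, -0.1, 0.2]
grip_width: 85.8
```

```bash
python3 - <<'E'
from h import *
st(); p=keyfit("pics/k4.png"); cv2.imwrite("pics/w4.png",p["pixels"][:,:,::-1])
p=capture("scene"); cv2.imwrite("pics/s4.png",p["pixels"][:,:,::-1])
for t in["manual_rim","fitting","screwdriver","blank","collar"]:
        print(t,[(r["point"],r["score"]) for r in place_of(p,t)][:2])
E
```

```text
t 22.6 q [0.243 0.319 1.385 0.    1.427 2.126] tcp [498.6 202.2 267.1] F [ 0.8 -0.1  0.2] M [ 0.03  0.06 -0.03] w 85.8
R
 [[ 0.01   0.952 -0.307]
 [ 0.003 -0.307 -0.952]
 [-1.     0.009 -0.006]] jaw yaw deg -107.9
score 0.6 3137
rect 260.4461669921875 169.56924438476562 64.37604522705078 62.97275924682617 37.87498474121094
centroid [503.9 198.7] key yaw deg -169.8 sd [15.8 16.6]
crop origin 190 109
manual_rim [([493.0, -228.4, 127.7], 0.7)]
fitting [([353.9, 3.6, 0.6], 0.63)]
screwdriver [([698.4, 1.9, 0.2], 0.68), ([497.8, 197.6, 125.8], 0.21)]
blank [([350.4, 1.1, 0.2], 0.46), ([602.0, 286.2, 9.3], 0.38)]
collar [([662.0, -221.2, 8.2], 0.62)]
```

View pics/k4.png

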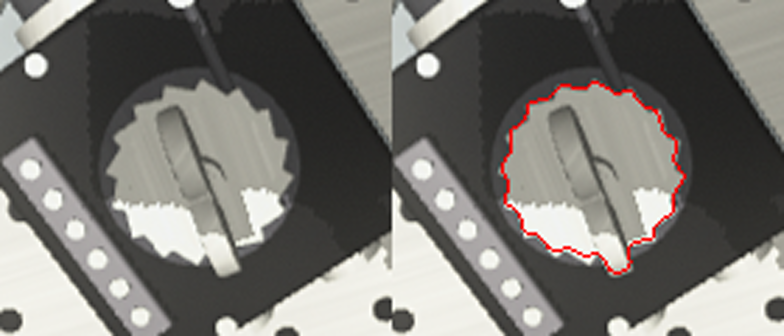

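View pics/s4.png

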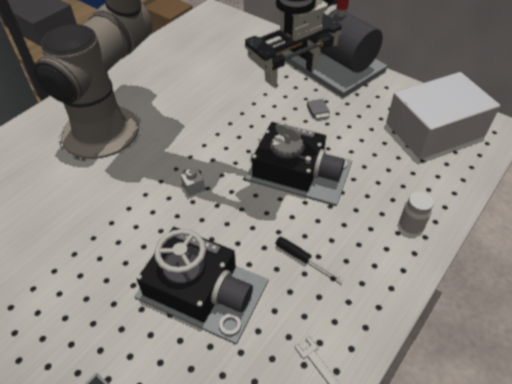

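Key sprang back ~20° relative to the jaws; the last tooth lies ~10° from the stop, and the jaws had slipped ~5–9°. That is consistent, but I'll regrip and confirm the stop.

Request:
send_rows --series "1 0 0 0 -2; 1 0 0 0 -4; 1 0 0 0 -4; 1 0 0 0 -4"

```text
time: 23.5
tool_pos: [496.3, 201.5, 261.5]
tcp_rot: [-1.137, 1.57, -2.675]
contact_force: [-0.9, -0.0, 0.8]
grip_width: 91.8
```

```bash
python3 - <<'E'
from h import *
st(); p=keyfit("pics/k5.png")
E
```

```text
t 23.5 q [ 0.243  0.325  1.392 -0.     1.425  1.78 ] tcp [496.3 201.5 261.5] F [-0.9 -0.   0.8] M [0.02 0.04 0.01] w 91.8
R
 [[-0.001  0.999  0.033]
 [-0.     0.033 -0.999]
 [-1.    -0.001  0.   ]] jaw yaw deg -88.1
score 0.83 3354
rect 258.67999267578125 167.25997924804688 67.39998626708984 65.19999694824219 36.869895935058594
centroid [504.2 201.2] key yaw deg -166.9 sd [15.9 17. ]
crop origin 188 107
```

View pics/k5.png

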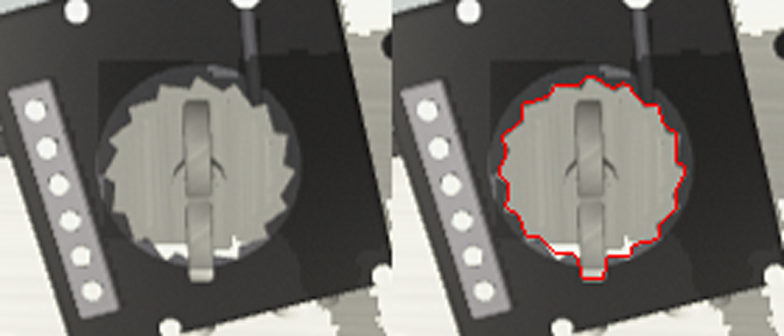

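Request:
send_rows --series "1 1.8 0 0 0; 1 3.5 0 0 0; 0 4.6 0 0 0; -1 5 0 0 0; -1 5 0 0 0; -1 5 0 0 0; -1 5 0 0 0; -1 5 0 0 0"

```text
time: 24.6
tool_pos: [496.7, 201.6, 112.6]
tcp_rot: [1.697, 1.569, 0.163]
contact_force: [0.1, -0.7, -0.3]
grip_width: 36.3
```

Request:
send_rows --series "-1 0 0 0 0; -1 0 0 0 0; -1 0 0 0 0; -1 0 0 0 0; -1 0 0 0 0; -1 0 0 0 0; -1 0 0 0 0.8; -1 0 0 0 0.8"

```text
time: 25.6
tool_pos: [496.4, 201.4, 111.8]
tcp_rot: [0.239, 1.571, -1.364]
contact_force: [0.6, -1.4, -0.2]
grip_width: 8.4
```

```bash
python3 - <<'E'
from h import *
o=st(); print(o["tau"][5])
E
```

```text
t 25.6 q [ 0.243  0.454  1.628 -0.     1.06   1.846] tcp [496.4 201.4 111.8] F [ 0.6 -1.4 -0.2] M [-0.16 -0.07  0.13] w 8.4
R
 [[ 0.     0.999 -0.033]
 [-0.    -0.033 -0.999]
 [-1.     0.     0.   ]] jaw yaw deg -91.9
0.5337879247963428
```

Request:
send_rows --series "-1 0 0 0 0.8; -1 0 0 0 0.8; -1 0 0 0 0.8"

```text
time: 25.98
tool_pos: [496.4, 201.4, 111.8]
tcp_rot: [0.562, 1.571, -1.11]
contact_force: [0.6, -2.3, -0.9]
grip_width: 8.8
```

```bash
python3 - <<'E'
from h import *
o=st(); print(o["tau"][5])
E
```

```text
t 25.98 q [ 0.243  0.454  1.628 -0.     1.06   1.915] tcp [496.4 201.4 111.8] F [ 0.6 -2.3 -0.9] M [-0.16 -0.07  0.16] w 8.8
R
 [[ 0.     0.995 -0.101]
 [-0.    -0.101 -0.995]
 [-1.     0.     0.   ]] jaw yaw deg -95.8
0.16262984834611416
```

Request:
send_rows --series "-1 0 0 0 0.8; -1 0 0 0 0.8; -1 0 0 0 0.8"

```text
time: 26.35
tool_pos: [496.4, 201.4, 111.9]
tcp_rot: [0.803, 1.571, -0.939]
contact_force: [1.2, -2.1, -0.4]
grip_width: 8.8
```

```bash
python3 - <<'E'
from h import *
o=st(); print(o["tau"][5])
E
```

```text
t 26.35 q [ 0.243  0.454  1.628 -0.     1.06   1.984] tcp [496.4 201.4 111.9] F [ 1.2 -2.1 -0.4] M [-0.22 -0.07  0.34] w 8.8
R
 [[ 0.     0.985 -0.17 ]
 [-0.    -0.17  -0.985]
 [-1.     0.     0.   ]] jaw yaw deg -99.8
0.3248751349747181
```

Request:
send_rows --series "-1 0 0 0 0.6; -1 0 0 0 0.6; -1 0 0 0 0.6"

```text
time: 26.72
tool_pos: [496.3, 201.4, 111.8]
tcp_rot: [0.437, 1.57, -1.357]
contact_force: [1.2, -1.3, 0.5]
grip_width: 9.1
```

```bash
python3 - <<'E'
from h import *
o=st(); print(o["tau"][5])
E
```

```text
t 26.73 q [ 0.243  0.454  1.628 -0.     1.06   2.037] tcp [496.3 201.4 111.8] F [ 1.2 -1.3  0.5] M [-0.2  -0.09  0.57] w 9.1
R
 [[ 0.     0.975 -0.221]
 [-0.    -0.221 -0.975]
 [-1.     0.     0.   ]] jaw yaw deg -102.8
0.5606779642403126
```

Hard stop confirmed ~10° past the resting tooth (moment 0.16 → 0.57 N m). Release and retreat.

Request:
send_rows --series "1 0 0 0 0; 1 0 0 0 0; 1 0 0 0 0; 1 0 0 0 0; 1 -1 0 0 0; 1 -3 0 0 0; 1 -5 0 0 0; 1 -5 0 0 0"

```text
time: 27.72
tool_pos: [498.6, 202.3, 267.1]
tcp_rot: [2.051, 1.56, 0.255]
contact_force: [0.4, -0.5, -0.7]
grip_width: 84.6
```

Request:
send_rows --series "1 0 0 0 -1.5; 1 0 0 0 -3; 1 0 0 0 -3; 1 0 0 0 -3"

```text
time: 28.22
tool_pos: [496.1, 201.5, 261.3]
tcp_rot: [-1.334, 1.57, -2.871]
contact_force: [0.1, 0.6, 0.1]
grip_width: 91.7
```

```bash
python3 - <<'E'
from h import *
st(); p=keyfit("pics/k6.png")
E
```

```text
t 28.23 q [ 0.243  0.325  1.393 -0.     1.425  1.779] tcp [496.1 201.5 261.3] F [0.1 0.6 0.1] M [ 0.08 -0.    0.01] w 91.7
R
 [[-0.001  0.999  0.034]
 [-0.     0.034 -0.999]
 [-1.    -0.001  0.   ]] jaw yaw deg -88.0
score 0.64 3174
rect 258.0 167.0 63.32358169555664 63.32358169555664 37.87498474121094
centroid [504.4 201.8] key yaw deg -177.8 sd [15.5 16.4]
crop origin 188 107
```

View pics/k6.png

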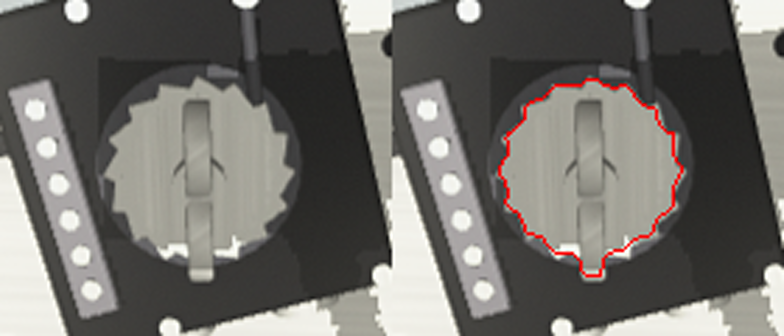

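The key rests on the same tooth as before, and the gripper is open and well clear of it.

```bash
python3 -c "
from plant import *
print(close_job())"
```

```text
the job is handed in; nothing more can be done
None
```

The spring-return actuator's key is wound fully against its stop and released, and the job is handed in (about 28 s of the 69 s used).

- **Winding:** The first stroke turned the key about 226°, and the ratchet kept 225°. The second, with the grip re-centred on the axis, ran until the wrist moment jumped from about 0.2 to 0.8 N m at the stop.
- **Stop check:** The key had settled about 20° behind the jaws, more than the roughly 10° from stop to last tooth, so I regripped to be sure. It met the stop again about 10° past its resting tooth, where the moment rose from 0.16 to 0.57 N m. After release it went back to the same tooth, the last one at 6.55 rad. That makes the total gain about 337°, or 15 teeth.
- **At hand-in:** The gripper was open at 150 mm above the grip position with no contact force.
- **Other items:** The fitting, screwdriver, collar and hand-wheel rim were found within about 4 mm of their first positions, which is the detector's own accuracy. I checked these after the second stroke and did not repeat it after the final regrip.
- **Disagreements:** The trained network's outline of the key took in the whole ratchet wheel, so I read key angles from the pictures by eye. Its top guess for the blank landed on the fitting; its second guess matched the original spot.

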